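# Bolt the packing stand, run the loading board out to the pointer and hold it

### The job

First push the barrel bolt on the stand fully home into its keeper, so that the stand is locked to the bench. Then take the white loading board by its grip bar and slide it squarely out along the stand, over the crate, until its front edge is level with the pointer of the gauge post; it carries a lidded cup that must ride along standing on the board, and the board must stay flat on the stand and never tip. Out there the board would tip by itself, so finish still holding it down level by the grip bar, and leave everything else on the bench alone.

Things in the scene. Friction and masses are not known exactly. Their poses are not given: they have to be found in the camera images.
- stand: Fixed low steel stand, 260 (x) by 320 (y) mm, flat top 100 mm above the bench. Origin: centre of its footprint at bench level; z up. Its -y axis is outward, the way the board slides; outer edge at y = -160 mm. The board's track is centred on x = -30 mm, without side guides. The bolt lies at x = +95 mm; its keeper bracket stands beyond the outer edge (y -180 to -200, 125.5 mm high).
- stand_edge (a point): Middle of the board's track on the stand's outer top edge (stand frame -30, -160, 100 mm). The board tips about this edge.
- bolt (a joint): Barrel bolt, slides along the stand's -y axis (outward). 0 = fully withdrawn, 0.05 m = stopped fully home in the keeper. Stays where it is left; about 2.5 N of friction.
- bolt_knob (a point): Middle of the top of the bolt's upright round knob, 65 mm above the stand's top. The knob is 16 mm in diameter and stands on the bolt rod (rod's top 19 mm above the stand); the two barrels guiding the rod are 22.5 mm high. At joint value 0 it is at x = 95, y = -70 mm in the stand's frame; it moves with the bolt.
- board: Loose white plastic loading board, 120 (x) by 340 (y) by 12 (z) mm, about 0.5 kg, lying on the stand. Origin: centre of its underside. Its nose (front edge) is at y = -170 mm, its tail at +170 mm; its -y axis points outward, roughly along the stand's.
- board_grip (a point): Centre of the board's grip bar, a straight bar across the board near its tail: 80 (x) by 14 (y) by 24 (z) mm, on two short posts 64 mm apart. The centre is at (0, 130, 48) mm in the board's frame, the bar's top 60 mm and its underside 36 mm above the board's underside.
- board_nose (a point): Middle of the board's front edge, upper side: (0, -170, 12) mm in the board's frame.
- cup: Loose lidded blue cup, about 0.13 kg, 72 mm high, foot 58 mm and lid 78 mm in diameter, standing on the board's front part, its axis about 90 mm behind the nose. Origin: centre of its underside; z up.
- gauge: Fixed steel gauge post, 158 mm high on a 56 mm round foot, standing at the far (stand's +x) side of the board's path. Origin: centre of the foot's underside. A pointer blade 8 mm thick reaches from the post 85 mm along its -x axis towards the path; it ends beside the path, not over it.
- gauge_tip (a point): Tip of the gauge's pointer blade, on its lower edge, 130 mm above the bench and some 15 mm beside the board's path. It is the mark: the board's front edge comes level with it (same distance out from the stand's edge). That leaves 195 to 245 mm of the board overhanging.
- crate: Fixed white slatted crate, 240 by 240 by 80 mm, under the overhang, with three cups in it lower than its rim. Origin: centre of its underside.
- label_roll: Bystander: loose roll of labels, 60 mm in diameter, 28 mm high, flat on the stand's top near the inner end of the bolt's side. Origin: centre of its underside.
- cup_stack: Bystander: stack of empty cups on the bench, about 100 mm high. Origin: centre of its underside.
- lid_stack: Bystander: stack of lids on the bench, 78 mm across, 36 mm high. Origin: centre of its underside.
- weighed_cup: Bystander: lidded cup on the bench scale at the right. Origin: centre of its underside.
- sanitizer: Bystander: clear bottle, 170 mm high, at the far right. Origin: centre of its underside.
Mind the look-alikes: they are no part of the job. What is shaped like the cup but black or yellow is not meant.

How it is judged:
By the outcome, as a careful person would: the job done as asked, in the order asked, and still so for the second after the job is handed in, while the arm keeps its last pose, push and grip.
It also fails if it takes over 42 s, if anything falls off the work surface, if the arm or the gripper's body presses on something with over 40 N, if the wrist force passes 120 N, or if a joint passes its speed limit or range.

### The arm

A 6-joint arm with a two-finger parallel gripper is mounted at the origin on the work surface. World frame = base frame: x ahead of the robot, y to its left, z up, the work surface at z = 0. Lengths are in m, angles in rad, forces in N, time in s.
With the tool pointing down it reaches from about 0.25 to 0.8 m from the base axis. Payload 3.9 kg.
Tool frame: the origin (TCP) lies at the very end of the fingers, on their centre line; the grasp point (between the pads) lies 19 mm behind it; z points along the fingers, y is the line along which they close (so a half turn about z gives the same grasp; the last joint's range is limited). The gripper opens to 85 mm and grips with 20 to 120 N. Pads are 22 mm wide; open, the fingers measure 114 mm over their backs; the gripper's body (76 mm by 85 mm) begins 54 mm behind the grasp point. The pads swing forward as they close: fully open they stand 13 mm farther back than shut.
Start: joints at [-1.254, 0.26, -0.138, 1.173, 0, 1.571], TCP at [0.164, -0.499, 0.231] pointing down, gripper open.
Joint ranges: [-2.78, 2.78], [-0.83, 1.72], [-1.28, 1.37], [-1.9, 2.12], [-1.57, 1.48], [-3.14, 3.14]. Speed limits (rad/s): [2.57, 2.57, 3.14, 3.14, 3.14, 3.14].

### API

Orientations are given as a unit quaternion [w, x, y, z].
In Python, from cell import r gives the robot as it stands. The module is installed in compiled form; this text tells all that it offers.
- The arm moves only by the tool arm_command, never from a script. Its argument "deltas" is one flat list of numbers, 7 for each row, row after row: the turn, a rotation vector about the tool's x, y, z in degrees, then the shift along the tool's x, y, z in units of 40 mm (1.0 is 40 mm), then the opening, from -1 (shut) to 1 (fully open). A call has 1 to 8 rows; each row shifts and turns the commanded pose from where the row before left it, along the tool's axes as they then stand; what a row does not reach is not made up. A row lasts 1/12 s, in which the tool goes at most 41.7 mm and 7.16 degrees, less where a joint would pass 70% of its speed; a pose out of reach is approached as far as the arm can. A call is refused whole if a number of a shift passes 1 or a number of a turn 7.16, either way. A call with a gripper value outside its range is refused whole. The fingers move at their own pace and stop on an object; "grip_force" is the grip in N (left out, the last holds). Time passes only in rows, so rows that do not move let the fingers close. It gives the time, the measured TCP pose, the force, the opening and the grip force at its end, in the units of the state.
- r.get_obs(): the state, without advancing time (a new reading comes with each control period).
- r.get_image(name): name is "scene" or "top"; returns a dict with "pixels" (384x512x3 uint8, red, green, blue), "fx", "fy", "cx", "cy" (pixels), "rvec" (rotation vector, rad) and "tvec" (3), from world to camera coordinates, as OpenCV has them. Camera axes: x right, y down, z forward; pixel columns grow to the right and rows downward; lengths in m; the calibration is good to about 2 mm. A picture is of the moment at which its call begins. There is no depth.
- r.sign_off(): hands the job in; it is judged then, once.
Trained networks look in the newest picture that a camera, given by its name, has taken for a name from the list of things; names that differ only in an ending like _2 or _b are one class to them, and where a whole thing is asked for, a point or a joint stands for the part that bears it (a point fixed in the world has none). Each returns a list of dicts, best first, with "score" (0 to 1); they miss things now and then, are a little off and sometimes report something else, mostly with a low value. They report only what shows in the picture. A call takes as long as a camera call. They do not tell look-alikes from the thing itself.
- r.silhouettes(thing, camera): "mask" (384x512 bool, what is visible of it) and "extent" ([centre column, centre row, width, height] in pixels, round what is visible of it).
The state is a dict: "time": time; "q": joint angles; "joint_vel": joint speeds; "tau": joint torques, N m; "position": TCP position; "eef_rot": TCP orientation; "ft_force": force on the tool from outside, world axes, zero at the start; "torque": the same for the moment, N m; "width": finger opening in m; "gripper_force": force on a finger pad.
Only numpy, scipy, OpenCV 4.12 (cv2) and the standard library are available. Lean on these libraries where they do the work, as an engineer would, in place of code of your own. Each camera call takes 0.05 s, during which the arm holds its last target. There are 200 camera calls.

## Working session

There is one attempt and no reset: what is moved stays moved. The work goes in short steps, Python scripts to look and compute and a tool call to move; the robot and the scene stay as the last step left them, time stands still between calls to the robot, and variables do not carry over. Pictures are saved under pics/ and viewed, at most 10 in all, crops included, and the job is handed in when it is done.

Besides the shell and the picture viewer there is one more tool, called after "Call:" as name(argument=value, ...), one argument or row to a line, values as JSON. arm_command: Moves the arm, as the interface text tells. Its arguments: {"type":"object","properties":{"deltas":{"type":"array"},"grip_force":{"type":"number"}},"required":["deltas"]}

```bash
mkdir -p pics
cat > h.py <<'E'
import numpy as np, cv2
from cell import r
def save(name,fn,crop=None,s=1):
    im=r.get_image(name); p=im["pixels"][:,:,::-1].copy()
    if crop: p=p[crop[1]:crop[3],crop[0]:crop[2]]
    if s!=1: p=cv2.resize(p,None,fx=s,fy=s,interpolation=cv2.INTER_CUBIC)
    cv2.imwrite("pics/"+fn,p); return im
def cam(im):
    R=cv2.Rodrigues(np.array(im["rvec"],float))[0]; t=np.array(im["tvec"],float).ravel()
    K=np.array([[im["fx"],0,im["cx"]],[0,im["fy"],im["cy"]],[0,0,1]]); return K,R,t
def onz(im,uv,z):
    K,R,t=cam(im); d=R.T@np.linalg.inv(K)@np.array([uv[0],uv[1],1.]); c=-R.T@t
    return c+d*(z-c[2])/d[2]
def proj(im,P):
    K,R,t=cam(im); p=K@(R@np.asarray(P,float)+t); return p[:2]/p[2]
def tri(obs):
    A=[];b=[]
    for im,uv in obs:
        K,R,t=cam(im); d=R.T@np.linalg.inv(K)@np.array([uv[0],uv[1],1.]); d/=np.linalg.norm(d); c=-R.T@t
        M=np.eye(3)-np.outer(d,d); A.append(M);b.append(M@c)
    return np.linalg.solve(sum(A),sum(b))
E
python3 - <<'E'
from h import *
for n in("scene","top"):
    im=save(n,n+"0.png",s=1.5); K,R,t=cam(im); print(n,K[0,0],-R.T@t)
    for th in["stand","bolt","bolt_knob","board","board_grip","cup","gauge","crate","label_roll"]:
        for d in r.silhouettes(th,n)[:3]: print(th,round(d["score"],2),np.round(d["extent"],1))
print(r.get_obs())
E
```

```text
scene 381.69874205266774 [ 1.22679853 -0.3166223   0.9335699 ]
stand 0.97 [340.  181.6 130.6 102.9]
bolt 0.64 [329.1 190.1  47.6  23.9]
bolt_knob 0.56 [324.2 187.1  36.4  21.2]
bolt_knob 0.27 [233.8 204.6 101.5  94.7]
board 0.57 [331.5 159.4 107.   61.6]
board_grip 0.66 [331.4 159.2 109.1  59.6]
cup 0.82 [312.  158.3  31.3  33.6]
cup 0.76 [318.4 131.8  21.5  23.9]
cup 0.71 [382.9 227.2  31.9  36.5]
gauge 0.56 [242.9 229.1  23.8  56.9]
gauge 0.42 [330.1 188.4  46.7  22.7]
crate 0.83 [231.  203.8 104.6  96.5]
label_roll 0.86 [382.9 175.6  21.   24.6]
label_roll 0.41 [329.1 159.6 105.8  56.3]
top 424.982107498325 [ 0.43022289 -0.09301175  1.39795813]
stand 0.72 [170.7 206.8 123.2  87.9]
bolt 0.65 [185.4 169.5  38.8   5.6]
bolt_knob 0.16 [278.4 169.2  16.5  29.5]
board 0.6 [165.7 212.9 113.3  49.7]
board_grip 0.67 [169.4 213.6 114.7  52. ]
cup 0.83 [147.7 280.5  24.3  25.6]
cup 0.81 [192.2 206.5  29.5  26.4]
cup 0.63 [153.1 137.1  26.9  24.9]
gauge 0.7 [276.5 168.9  14.   30.1]
gauge 0.32 [166.7 213.  116.2  48.4]
crate 0.6 [276.2 213.4  82.   83.2]
label_roll 0.6 [126.5 177.2  20.7  20.2]
{'time': 1.0, 'q': array([-1.25399253e+00,  2.59981116e-01, -1.38082313e-01,  1.17270410e+00,
       -1.71341304e-05,  1.57082660e+00]), 'joint_vel': array([-0.00127595, -0.00038147, -0.00028857,  0.00022874, -0.00178969,
        0.00043475]), 'tau': array([ 9.74464783e-04, -4.05617273e+01,  2.54242229e+01,  8.34194561e-04,
        3.38607708e-05,  2.05543401e-06]), 'position': array([ 0.16354797, -0.49887379,  0.23132093]), 'eef_rot': array([ 1.55706856e-05,  9.87483017e-01,  1.57725366e-01, -6.18819473e-06]), 'ft_force': array([-0.97547834, -0.77467923, -0.48202481]), 'torque': array([ 0.06920393,  0.04311373, -0.02130124]), 'gripper_force': 0.0, 'width': 0.0855517432802075}
```

View pics/scene0.png

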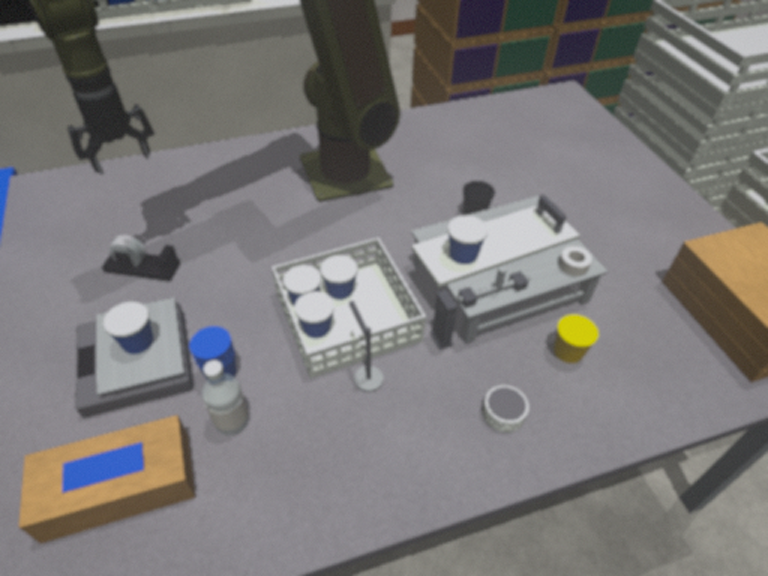

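View pics/top0.png

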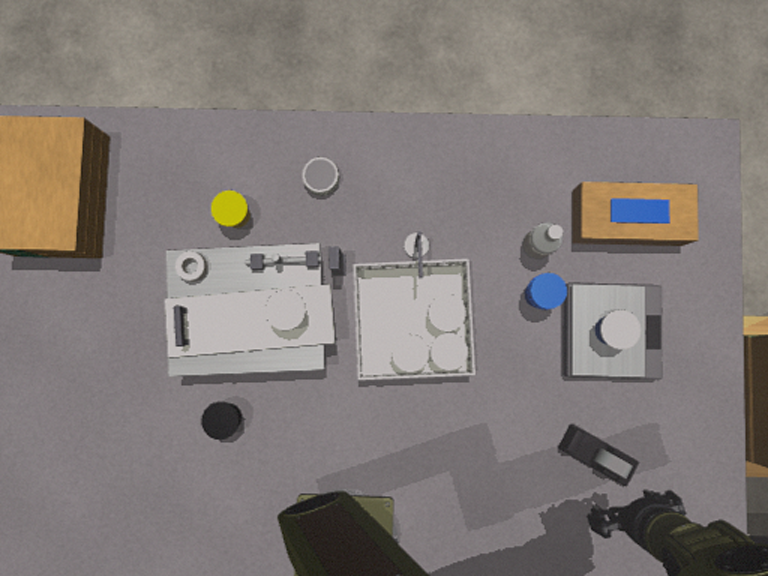

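The robot's +x is up in the top view and +y is to the left. The stand's outward (-y) axis runs right.

- **Top view (1.5x pixels):** the stand is at (245,310), the white board with the blue cup at (285,310) on it, and the grip bar at (180,326). The bolt knob is at (276,259), the keeper at (335,261) and the gauge tip near (419,272).
- **Cup look-alikes:** black (222,420), yellow (229,208), solid blue (546,291) and the scale cup (620,330). Only the cup at (285,310) stands on the board, so that is the one meant.

I'll enlarge the region to confirm and measure.

Run:
```python
from h import *
save("top","topc.png",(100,140,300,270),4)
save("scene","scenec.png",(225,115,425,265),4)
```

```text
(no output)
```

View pics/topc.png

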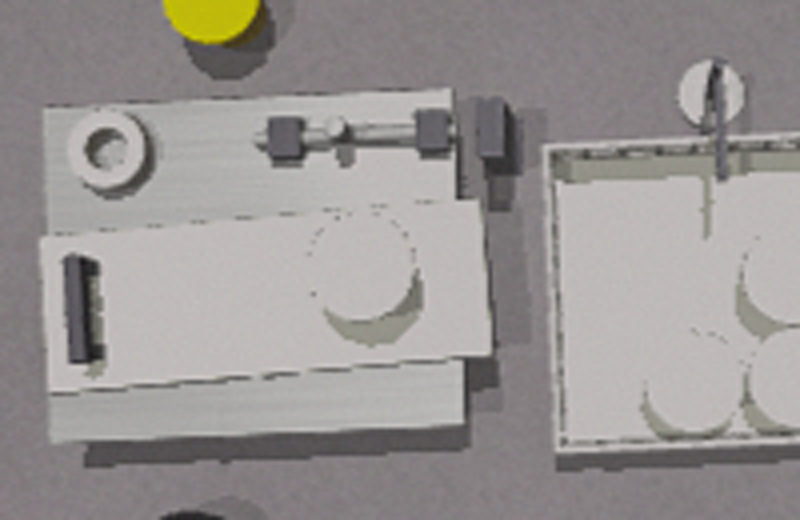

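View pics/scenec.png

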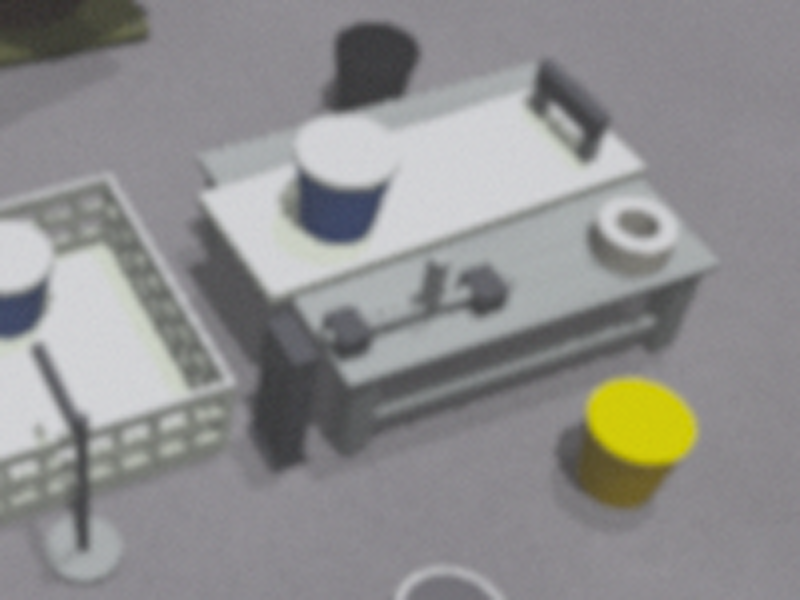

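The top crop shows:
- **Board corners:** (40,237), (478,202), (490,357) and (50,392).
- **Stand corners:** (43,107), (452,90), (465,425) and (52,442).
- **Bar:** centred at (80,309).
- **Knob:** top at (337,127).
- **Gauge tip:** (722,180).

The scene crop confirms that the blue cup stands on the white board. The knob top is at (436,265), the bar top runs from (546,66) to (604,128), and the pointer end is at (38,347). The bolt is withdrawn.

```bash
cat >> h.py <<'E'
def T(x,y): return np.array([x/4+100-.375,y/4+140-.375])
def S(x,y): return np.array([x/4+225-.375,y/4+115-.375])
E
python3 - <<'E'
from h import *
np.set_printoptions(precision=4,suppress=True)
t=r.get_image("top"); s=r.get_image("scene")
st=[onz(t,T(*p),.1) for p in[(43,107),(452,90),(465,425),(52,442)]]
print("stand top",np.array(st)); c=np.mean(st,0)
d=(st[1]+st[2]-st[0]-st[3])/2; print("centre",c,"out ang",np.degrees(np.arctan2(d[1],d[0])),np.linalg.norm(d))
b=[onz(t,T(*p),.112) for p in[(40,237),(478,202),(490,357),(50,392)]]
print("board",np.array(b)); d2=(b[1]+b[2]-b[0]-b[3])/2; bc=np.mean(b,0); print(bc,np.degrees(np.arctan2(d2[1],d2[0])),np.linalg.norm(d2))
# stand scene check
print("scene stand", [onz(s,S(*p),.1) for p in[(715,262),(350,385)]])
print("scene board",[onz(s,S(*p),.112) for p in[(200,197),(275,296),(645,163)]])
for n,a,bb in[("knob",(337,127),(436,265)),("gauge",(722,180),(38,347)),("bar+x end",(75,257),(604,128)),("bar-x end",(82,360),(546,66)),("cup lid",(362,265),(347,148))]:
    X=tri([(t,T(*a)),(s,S(*bb))]); print(n,X,proj(t,X)-T(*a),proj(s,X)-S(*bb))
print("bar top z.16",onz(t,T(73,308),.16),"knob top .165",onz(t,T(337,127),.165),onz(s,S(436,263),.165))
for z in(.13,.158): print("gauge",z,onz(t,T(722,180),z),onz(s,S(38,347),z))
# network check of knob/gauge masks
g=[d for d in r.silhouettes("gauge","top")][0]; m=g["mask"]; ys,xs=np.nonzero(m); print(ys.max(),xs[ys>=ys.max()-1])
E
```

```text
stand top [[0.6097 0.3813 0.1   ]
 [0.631  0.0634 0.1   ]
 [0.3743 0.0441 0.1   ]
 [0.352  0.3598 0.1   ]]
centre [0.4918 0.2122 0.1   ] out ang -86.0529951839483 0.31750956963596233
board [[0.5078 0.3736 0.112 ]
 [0.5437 0.039  0.112 ]
 [0.4264 0.0258 0.112 ]
 [0.3903 0.3592 0.112 ]]
[0.467  0.1994 0.112 ] -83.84798519127254 0.33593766334210257
scene stand [array([0.6062, 0.3785, 0.1   ]), array([0.6322, 0.0641, 0.1   ])]
scene board [array([0.4318, 0.025 , 0.112 ]), array([0.5466, 0.0408, 0.112 ]), array([0.5029, 0.3766, 0.112 ])]
knob [0.5922 0.1402 0.1585] [0.0619 0.0289] [ 0.072  -0.0062]
gauge [ 0.5628 -0.1445  0.1383] [-0.1583 -0.0475] [-0.1788  0.0043]
bar+x end [0.4918 0.3336 0.1506] [-0.3455 -0.1733] [-0.373  0.05 ]
bar-x end [0.4163 0.3229 0.1561] [-0.4817 -0.2271] [-0.4903  0.0668]
cup lid [0.4896 0.113  0.1881] [-0.103  -0.0437] [-0.1102  0.0095]
bar top z.16 [0.4535 0.3288 0.16  ] knob top .165 [0.5914 0.1392 0.165 ] [0.5957 0.1371 0.165 ]
gauge 0.13 [ 0.5635 -0.1453  0.13  ] [ 0.556  -0.1422  0.13  ]
gauge 0.158 [ 0.5606 -0.1441  0.158 ] [ 0.5794 -0.1483  0.158 ]
237 [112 113 114 115 116 117 118 119 120 121 122 123 124 125 126 127 128 129
 130 131 132 133 134 113 114 115 116 117 118 119 120 121 122 123 124]
```

Call:
arm_command(
  deltas=[0,0,-7,0,0,-0.3,-1,0,0,-7,0,0,-0.3,-1,0,0,-7,0,0,-0.3,-1,0,0,-7,0,0,-0.3,-1,0,0,-7,0,0,-0.3,-1,0,0,-7,0,0,-0.3,-1,0,0,-7,0,0,-0.3,-1,0,0,-7,0,0,-0.3,-1],
  grip_force=40,
)

```text
time: 1.92
position: [0.1635, -0.4988, 0.3279]
eef_rot: [-0.0, 0.796, 0.605, 0.0]
ft_force: [0.3, 0.2, -0.6]
width: -0.0
gripper_force: 0.0
```

```bash
cat >> h.py <<'E'
from scipy.spatial.transform import Rotation as Ro
def go(P,out_deg):
    "print shift needed in tool axes (40mm units) and turn about tool z so that +-tool y has angle out_deg"
    o=r.get_obs(); R=Ro.from_quat(np.roll(o["eef_rot"],-1)); M=R.as_matrix()
    sh=M.T@(np.array(P)-o["position"])/.04
    ya=np.degrees(np.arctan2(M[1,1],M[0,1])); tz=-((out_deg-ya+90)%180-90)
    print("t",round(o["time"],2),"pos",o["position"].round(4),"q",o["q"].round(2),"w",round(o["width"],4),"f",o["ft_force"].round(1))
    print("shift units",sh.round(3),"ya",ya.round(2),"turn z",round(tz,2),"tilt",np.degrees(np.arccos(-M[2,2])).round(2))
    return M
E
python3 - <<'E'
from h import *
go([.59,.195,.31],-86.05)
E
```

```text
t 1.92 pos [ 0.1635 -0.4988  0.3279] q [-1.25  0.24  0.08  1.41 -0.    0.59] w -0.0 f [ 0.3  0.2 -0.6]
shift units [19.564  5.638  0.447] ya -15.5 turn z 70.55 tilt 0.0
```

Call:
arm_command(
  deltas=[0,0,-6.84,0,0,0,-1,0,0,-6.84,0,0,0,-1,0,0,-6.84,0,0,0,-1,0,0,-6.84,0,0,0,-1,0,0,-6.84,0,0,0,-1,0,0,-6.84,0,0,0,-1,0,0,-6.84,0,0,0,-1,0,0,-6.84,0,0,0,-1],
)

```text
time: 2.58
position: [0.1635, -0.4989, 0.3273]
eef_rot: [-0.0, 0.429, 0.903, 0.0]
ft_force: [-0.4, -0.2, 0.5]
width: -0.0001
gripper_force: 0.0
```

Call:
arm_command(
  deltas=[0,0,-6.84,0,0,0,-1,0,0,-6.84,0,0,0,-1,0,0,-6.84,0,0,0,-1,0,0,-6.84,0,0,0,-1,0,0,-6.84,0,0,0,-1,0,0,-6.84,0,0,0,-1,0,0,-6.84,0,0,0,-1,0,0,-6.84,0,0,0,-1],
)

```text
time: 3.25
position: [0.1635, -0.4988, 0.3273]
eef_rot: [-0.0, -0.034, 0.999, 0.0]
ft_force: [-0.3, -0.6, 0.1]
width: -0.0003
gripper_force: 0.0
```

Run:
```python
from h import *
go([.594,.2,.31],93.95)
```

```text
t 3.25 pos [ 0.1635 -0.4988  0.3273] q [-1.25  0.24  0.08  1.41 -0.   -1.32] w -0.0003 f [-0.3 -0.6  0.1]
shift units [-11.935  16.692   0.433] ya 93.93 turn z -0.02 tilt 0.0
```

Call:
arm_command(
  deltas=[0,0,0,-0.5,0.7,0,-1,0,0,0,-0.5,0.7,0,-1,0,0,0,-0.5,0.7,0,-1,0,0,0,-0.5,0.7,0,-1,0,0,0,-0.5,0.7,0,-1,0,0,0,-0.5,0.7,0,-1,0,0,0,-0.5,0.7,0,-1,0,0,0,-0.5,0.7,0,-1],
)

```text
time: 3.92
position: [0.3097, -0.2638, 0.3275]
eef_rot: [0.0, -0.031, 1.0, -0.0]
ft_force: [0.4, -1.4, 0.4]
width: -0.0
gripper_force: 0.0
```

Call:
arm_command(
  deltas=[0,0,0,-0.5,0.7,0,-1,0,0,0,-0.5,0.7,0,-1,0,0,0,-0.5,0.7,0,-1,0,0,0,-0.5,0.7,0,-1,0,0,0,-0.5,0.7,0,-1,0,0,0,-0.5,0.7,0,-1,0,0,0,-0.5,0.7,0,-1,0,0,0,-0.5,0.7,0,-1],
)

```text
time: 4.58
position: [0.4555, -0.03, 0.3275]
eef_rot: [0.0, -0.032, 1.0, -0.0]
ft_force: [-0.0, -0.7, 0.4]
width: -0.0004
gripper_force: 0.0
```

Call:
arm_command(
  deltas=[0,0,0,-0.5,0.7,0,-1,0,0,0,-0.5,0.7,0,-1,0,0,0,-0.5,0.7,0,-1,0,0,0,-0.5,0.7,0,-1,0,0,0,-0.5,0.7,0,-1,0,0,0,-0.5,0.7,0,-1,0,0,0,-0.5,0.7,0,-1,0,0,0,-0.4,0.6,0,-1],
)

```text
time: 5.25
position: [0.5978, 0.1998, 0.3269]
eef_rot: [0.0, -0.032, 0.999, 0.0]
ft_force: [1.2, 0.3, 0.6]
width: -0.0001
gripper_force: 0.0
```

Run:
```python
from h import *
go([.592,.195,.138],93.95)
```

```text
t 5.25 pos [0.5978 0.1998 0.3269] q [0.32 0.44 0.38 1.51 0.   0.26] w -0.0001 f [1.2 0.3 0.6]
shift units [ 0.153 -0.112  4.722] ya 93.64 turn z -0.31 tilt 0.02
```

Call:
arm_command(
  deltas=[0,0,-0.3,0.1,0,0.7,-1,0,0,0,0,0,0.7,-1,0,0,0,0,0,0.7,-1,0,0,0,0,0,0.7,-1,0,0,0,0,0,0.7,-1,0,0,0,0,0,0.7,-1,0,0,0,0,0,0.5,-1],
)

```text
time: 5.83
position: [0.5915, 0.197, 0.1365]
eef_rot: [-0.001, -0.034, 0.999, -0.0]
ft_force: [-0.3, -0.0, -0.2]
width: 0.0002
gripper_force: 0.0
```

Run:
```python
from h import *
go([.595,.1215,.137],93.95)
save("scene","knob.png",(275,125,425,235),4)
```

```text
t 5.83 pos [0.5915 0.197  0.1365] q [ 0.32  0.48 -0.05  1.04 -0.    0.25] w 0.0002 f [-0.3 -0.  -0.2]
shift units [ 0.041 -1.889 -0.01 ] ya 93.9 turn z -0.05 tilt 0.17
```

View pics/knob.png

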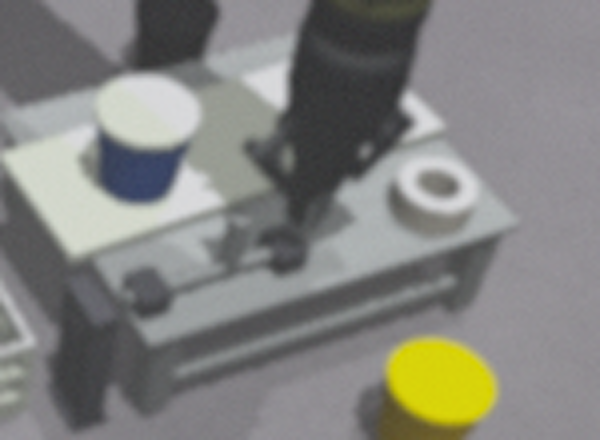

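The closed fingers stand behind the knob at (235,240), just above the inner barrel at (285,250), and are clear of the cup and label roll. Now I'll push outward.

Call:
arm_command(
  deltas=[0,0,0,0,-0.25,0,-1,0,0,0,0,-0.25,0,-1,0,0,0,0,-0.25,0,-1,0,0,0,0,-0.25,0,-1,0,0,0,0,-0.2,0,-1,0,0,0,0,-0.2,0,-1,0,0,0,0,-0.2,0,-1],
)

```text
time: 6.47
position: [0.5984, 0.1332, 0.1408]
eef_rot: [0.002, -0.034, 0.999, 0.001]
ft_force: [1.4, 3.9, 1.6]
width: -0.0003
gripper_force: 1.7
```

Call:
arm_command(
  deltas=[0,0,0,0,-0.1,0,-1,0,0,0,0,-0.1,0,-1,0,0,0,0,-0.05,0,-1],
)

```text
time: 6.72
position: [0.598, 0.123, 0.1395]
eef_rot: [0.0, -0.034, 0.999, -0.0]
ft_force: [0.3, 2.4, 1.2]
width: -0.0001
gripper_force: 1.3
```

Run:
```python
from h import *
go([.595,.1215,.137],93.95)
```

```text
t 6.72 pos [0.598  0.123  0.1395] q [ 0.2   0.45 -0.09  1.03 -0.    0.14] w -0.0001 f [0.3 2.4 1.2]
shift units [ 0.077 -0.032  0.062] ya 93.87 turn z -0.08 tilt 0.02
```

Still only friction force, so I'll keep pushing until it stops.

Call:
arm_command(
  deltas=[0,0,0,0,-0.1,0,-1,0,0,0,0,-0.1,0,-1,0,0,0,0,-0.05,0,-1,0,0,0,0,0,0,-1],
)

```text
time: 7.05
position: [0.598, 0.122, 0.1397]
eef_rot: [-0.0, -0.036, 0.999, 0.009]
ft_force: [-1.5, 23.0, 2.3]
width: -0.0003
gripper_force: 11.9
```

The bolt hit its stop at TCP y = 0.122 with 23 N; I had predicted 0.1215. Now I'll back off, rise, and take a check picture on the way.

Call:
arm_command(
  deltas=[0,0,0,0,0.5,0,-1,0,0,0,0,0.5,0,-1,0,0,0,0,0,-0.8,0,0,0,0,0,0,-0.8,0,0,0,0,0,0,-0.8,0,0,0,0,0,0,-0.8,0],
)

```text
time: 7.55
position: [0.5945, 0.1527, 0.2676]
eef_rot: [-0.001, -0.034, 0.999, -0.001]
ft_force: [0.3, 0.2, -0.0]
width: 0.0425
gripper_force: 0.0
```

Run:
```python
from h import *
go([.4535,.3287,.19],96.15)
im=r.get_image("scene"); im=save("scene","home.png",(250,115,400,225),4)
for z,y in((.165,-.12),): print("predicted knob top px in crop", (proj(im,[.5949,.099,.165])-[250,115])*4)
```

```text
t 7.55 pos [0.5945 0.1527 0.2676] q [ 0.25  0.41  0.18  1.34 -0.    0.18] w 0.0425 f [ 0.3  0.2 -0. ]
shift units [3.211 4.635 1.939] ya 93.92 turn z -2.23 tilt 0.23
predicted knob top px in crop [284.36568467 272.69785782]
```

View pics/home.png

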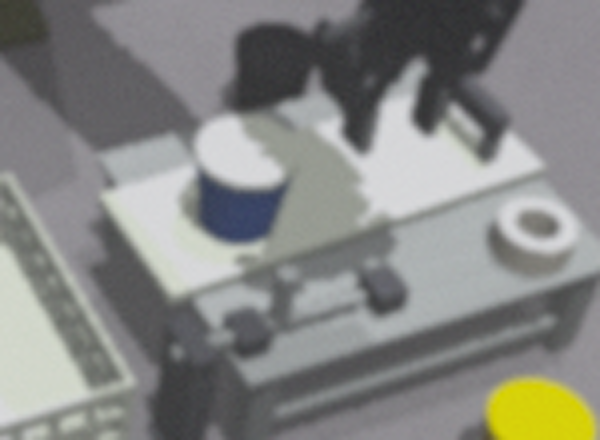

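The knob top is at (285,272), exactly where the home position predicts (284,273), and the rod reaches into the keeper. The bolt is home, so I'll go to the grip bar.

Call:
arm_command(
  deltas=[0,0,0,0.46,0.66,0,0.2,0,0,0,0.46,0.66,0,0.2,0,0,0,0.46,0.66,0,0.2,0,0,0,0.46,0.66,0,0.2,0,0,0,0.46,0.66,0,0.2,0,0,0,0.46,0.66,0,0.2,0,0,0,0.45,0.66,0,0.2,0,0,-2.2,0,0,0,0.2],
)

```text
time: 8.32
position: [0.4512, 0.3318, 0.266]
eef_rot: [-0.002, -0.056, 0.998, -0.0]
ft_force: [-0.2, -0.1, -0.4]
width: 0.0513
gripper_force: 0.0
```

Call:
arm_command(
  deltas=[0,0,0,0,0,0.6,0.2,0,0,0,0,0,0.6,0.2,0,0,0,0,0,0.5,0.2,0,0,0,0,0,0,0.2],
)

```text
time: 8.65
position: [0.4518, 0.3263, 0.194]
eef_rot: [-0.004, -0.053, 0.999, -0.004]
ft_force: [-0.7, -0.1, -0.3]
width: 0.051
gripper_force: 0.0
```

Run:
```python
from h import *
go([.4535,.3287,.129],96.15)
save("scene","bar.png",(275,100,425,210),4)
```

```text
t 8.65 pos [0.4518 0.3263 0.194 ] q [ 0.63  0.34 -0.12  1.12 -0.    0.52] w 0.051 f [-0.7 -0.1 -0.3]
shift units [-0.062  0.065  1.624] ya 96.11 turn z -0.04 tilt 0.63
```

View pics/bar.png

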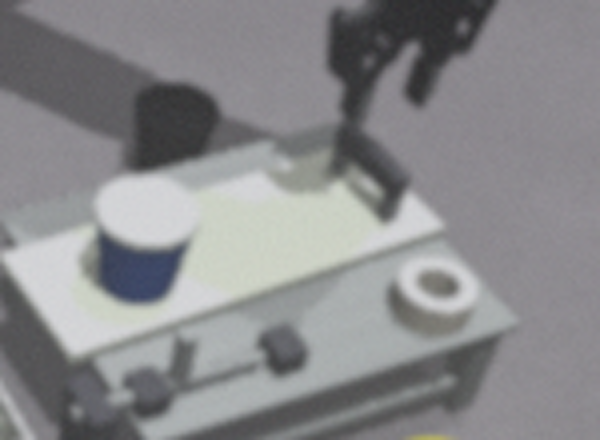

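The fingers straddle the bar (370,165), clear of the roll and cup. Going down.

Call:
arm_command(
  deltas=[0,0,0,-0.05,0,0.4,0.2,0,0,0,0,0,0.4,0.2,0,0,0,0,0,0.4,0.2,0,0,0,0,0,0.35,0.2,0,0,0,0,0,0,0.2,0,0,0,0,0,0,0.2],
)

```text
time: 9.2
position: [0.4571, 0.329, 0.1377]
eef_rot: [-0.0, -0.053, 0.999, -0.0]
ft_force: [0.2, -0.9, 0.5]
width: 0.0515
gripper_force: 0.0
```

Run:
```python
from h import *
go([.4535,.3287,.129],96.15)
```

```text
t 9.2 pos [0.4571 0.329  0.1377] q [ 0.62  0.38 -0.22  0.98 -0.    0.52] w 0.0515 f [ 0.2 -0.9  0.5]
shift units [0.091 0.002 0.218] ya 96.08 turn z -0.07 tilt 0.06
```

Call:
arm_command(
  deltas=[0,0,0,0.09,0,0.2,0.2,0,0,0,0,0,0,-1,0,0,0,0,0,0,-1,0,0,0,0,0,0,-1,0,0,0,0,0,0,-1,0,0,0,0,0,0,-1,0,0,0,0,0,0,-1],
  grip_force=50,
)

```text
time: 9.78
position: [0.4541, 0.3293, 0.1301]
eef_rot: [0.001, -0.053, 0.999, 0.0]
ft_force: [-0.5, -0.5, 4.3]
width: 0.0137
gripper_force: 49.7
```

Run:
```python
from h import *
go([.4535,.3287,.129],96.15)
t=r.get_image("top"); p=t["pixels"][140:270,100:300]
# board white mask edges
for n in("board",):
    for d in r.silhouettes(n,"top")[:1]: print(d["score"],np.round(d["extent"],1))
```

```text
t 9.78 pos [0.4541 0.3293 0.1301] q [ 0.63  0.38 -0.24  0.95 -0.    0.52] w 0.0137 f [-0.5 -0.5  4.3]
shift units [ 0.015 -0.013  0.027] ya 96.11 turn z -0.04 tilt 0.09
0.66 [278.8 166.6  14.5  28.5]
```

The bar is gripped: width 13.7 mm, with light downward preload. I'll firm the grip, square the board to the stand by turning it 2.2° about the bar, and press down slightly.

Call:
arm_command(
  deltas=[0,0,0,0,0,0.02,-1,0,0,0.4,0,0,0,-1,0,0,0.5,0,0,0.02,-1,0,0,0.5,0,0,0,-1,0,0,0.5,0,0,0,-1,0,0,0.3,0,0,0,-1,0,0,0,0,0,0,-1],
  grip_force=90,
)

```text
time: 10.47
position: [0.4563, 0.3301, 0.1302]
eef_rot: [0.003, -0.034, 0.999, 0.001]
ft_force: [3.1, -0.1, 10.3]
width: 0.013
gripper_force: 89.9
```

Run:
```python
from h import *
C=np.array([.4918,.2122]);X=np.array([.9976,.0689]);Y=np.array([-.0689,.9976])
go([*(C-.03*X-.0627*Y),.13],93.95)
p=r.get_obs()["position"][:2]-C; print(p@X,p@Y)
```

```text
t 10.47 pos [0.4563 0.3301 0.1302] q [ 0.63  0.38 -0.24  0.95 -0.    0.56] w 0.013 f [ 3.1 -0.1 10.3]
shift units [ 0.067 -4.569 -0.006] ya 93.94 turn z -0.01 tilt 0.39
-0.027264473923100937 0.1200773981887037
```

Call:
arm_command(
  deltas=[0,0,0,0.02,-0.05,0,-1,0,0,0,0.02,-0.1,0,-1,0,0,0,0,-0.15,0,-1,0,0,0,0,-0.15,0,-1,0,0,0,0,-0.15,0,-1,0,0,0,0,-0.15,0,-1,0,0,0,0,-0.15,0,-1,0,0,0,0,-0.1,0,-1],
)

```text
time: 11.13
position: [0.4567, 0.2925, 0.1302]
eef_rot: [0.002, -0.034, 0.999, 0.004]
ft_force: [-0.2, 7.8, 10.1]
width: 0.0126
gripper_force: 89.3
```

```bash
cat >> h.py <<'E'
C=np.array([.4918,.2122]);X=np.array([.9976,.0689]);Y=np.array([-.0689,.9976])
def st():
    go([*(C-.03*X-.0607*Y),.13],93.95)
    p=r.get_obs()["position"][:2]-C; print("stand xy",p@X,p@Y)
E
python3 -c "from h import *;st()"
```

```text
t 11.13 pos [0.4567 0.2925 0.1302] q [ 0.57  0.35 -0.29  0.93  0.    0.5 ] w 0.0126 f [-0.2  7.8 10.1]
shift units [ 0.012 -3.581 -0.024] ya 93.93 turn z -0.02 tilt 0.54
stand xy -0.029438298676734677 0.08254181764695526
```

Call:
arm_command(
  deltas=[0,0,0,0,-0.12,0,-1,0,0,0,0,-0.15,0,-1,0,0,0,0,-0.2,0,-1,0,0,0,0,-0.2,0,-1,0,0,0,0,-0.2,0,-1,0,0,0,0,-0.2,0,-1,0,0,0,0,-0.15,0,-1,0,0,0,0,-0.1,0,-1],
)

```text
time: 11.8
position: [0.4605, 0.2396, 0.1301]
eef_rot: [0.002, -0.034, 0.999, 0.004]
ft_force: [-0.5, 8.2, 11.1]
width: 0.0125
gripper_force: 89.4
```

```bash
python3 -c "from h import *;st()"
```

```text
t 11.8 pos [0.4605 0.2396 0.1301] q [ 0.48  0.31 -0.35  0.91  0.01  0.41] w 0.0125 f [-0.5  8.2 11.1]
shift units [ 0.014 -2.255 -0.014] ya 93.91 turn z -0.04 tilt 0.53
stand xy -0.029380263793311243 0.02949243162971473
```

Call:
arm_command(
  deltas=[0,0,0,0,-0.12,0.02,-1,0,0,0,0,-0.15,0,-1,0,0,0,0,-0.2,0.02,-1,0,0,0,0,-0.2,0,-1,0,0,0,0,-0.2,0,-1,0,0,0,0,-0.2,0,-1,0,0,0,0,-0.15,0,-1,0,0,0,0,-0.1,0,-1],
)

```text
time: 12.47
position: [0.4657, 0.1884, 0.1301]
eef_rot: [0.004, -0.034, 0.999, 0.006]
ft_force: [-0.6, 12.5, 18.4]
width: 0.0125
gripper_force: 90.6
```

```bash
python3 -c "from h import *;st()"
```

```text
t 12.47 pos [0.4657 0.1884 0.1301] q [ 0.38  0.28 -0.39  0.89  0.01  0.31] w 0.0125 f [-0.6 12.5 18.4]
shift units [ 0.058 -0.969 -0.008] ya 93.94 turn z -0.01 tilt 0.81
stand xy -0.027665034421434854 -0.021942300716227357
```

Call:
arm_command(
  deltas=[0,0,0,0.02,-0.1,0,-1,0,0,0,0.02,-0.15,0,-1,0,0,0,0.02,-0.15,0,-1,0,0,0,0,-0.15,0,-1,0,0,0,0,-0.1,0,-1,0,0,0,0,-0.05,0,-1,0,0,0,0,0,0,-1],
)

```text
time: 13.05
position: [0.4654, 0.1599, 0.1301]
eef_rot: [0.005, -0.034, 0.999, 0.005]
ft_force: [-0.5, 9.8, 17.8]
width: 0.0126
gripper_force: 90.8
```

Run:
```python
from h import *
st()
save("top","near_t.png",(165,140,315,270),4)
s=save("scene","near_s.png",(200,140,350,250),4)
```

```text
t 13.05 pos [0.4654 0.1599 0.1301] q [ 0.33  0.26 -0.41  0.88  0.01  0.26] w 0.0126 f [-0.5  9.8 17.8]
shift units [ 0.002 -0.26   0.   ] ya 93.93 turn z -0.02 tilt 0.77
stand xy -0.029908111199378206 -0.05031317158345435
```

View pics/near_t.png

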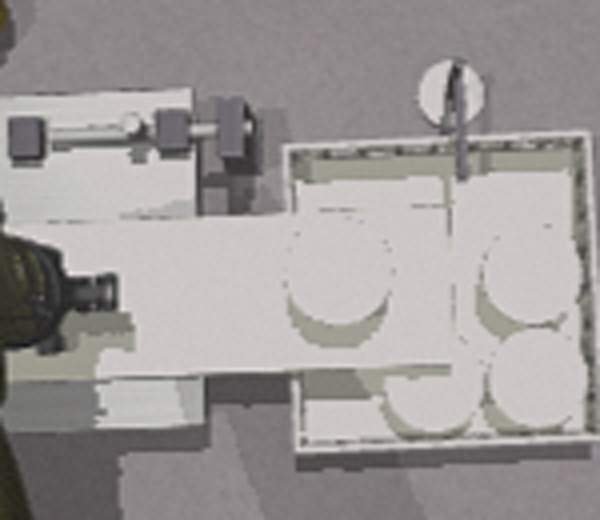

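View pics/near_s.png

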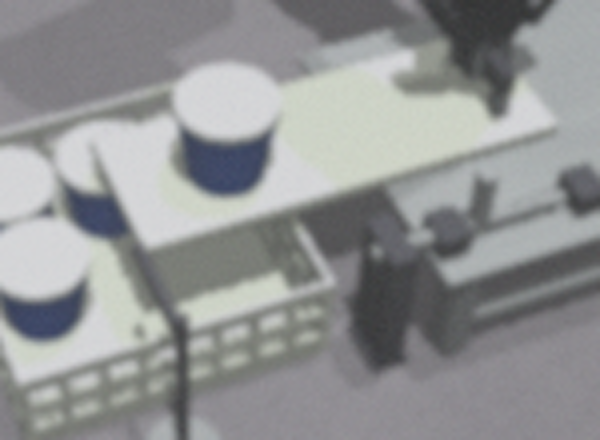

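The top crop shows the board squared, with its nose edge at about x=450 (rows 205-365) and the pointer blade at about x=462, its tip at y=180. The cup is still upright on the board. In the scene crop the knob is home and the board lies flat. Next is the remaining gap in numbers.

Run:
```python
from h import *
t=r.get_image("top"); s=r.get_image("scene"); 
g=cv2.cvtColor(t["pixels"],cv2.COLOR_RGB2GRAY).astype(int)
print("rows/cols pointer, cols 274..286"); 
for y in range(178,190): print(y,g[y,272:288])
print("nose"); 
for y in (196,202,208,214,220,226): print(y,g[y,272:288])
gs=cv2.cvtColor(s["pixels"],cv2.COLOR_RGB2GRAY).astype(int)
print("scene rows 192..212 cols 222..250")
for y in range(194,214): print(y,gs[y,224:250])
def sf(P): d=P[:2]-C; return (d@X).round(4),(d@Y).round(4)
# where would a blade tip at stand x=.045 with y=yy, z=.13 project?
for yy in(-.356,-.361,-.366):
    W=C+.045*X+yy*Y; print(yy,proj(t,[*W,.13]).round(1),proj(t,[*W,.158]).round(1),proj(s,[*W,.13]).round(1),proj(s,[*W,.158]).round(1))
```

```text
rows/cols pointer, cols 274..286
178 [ 99 103 117 128 119 116 119 111 111 121 132 139 148 124 124 132]
179 [153 155 154 154 155 155 143 103 109 131 157 157 150 125 127 134]
180 [157 157 156 156 158 157 147  98 110 131 160 159 151 124 128 135]
181 [157 155 156 158 158 157 145  96 111 122 134 157 150 127 125 137]
182 [156 157 157 155 157 158 150 116 109 113 131 159 151 126 124 122]
183 [156 151 156 157 156 157 146 101 111 113 136 156 153 141 145 199]
184 [198 198 188 154 156 170 186 113  86 114 171 198 200 198 198 202]
185 [201 202 202 187 152 170 196 154 151 165 202 203 200 201 199 200]
186 [200 200 200 192 154 170 204 195 197 198 202 201 199 201 200 199]
187 [203 201 202 192 154 169 203 202 199 200 201 201 199 200 200 199]
188 [201 201 200 193 150 166 203 201 200 199 201 199 201 200 201 202]
189 [201 199 204 192 151 170 203 201 199 200 200 203 198 200 199 200]
nose
196 [200 200 201 203 184 140 204 202 199 200 202 201 201 201 199 202]
202 [201 200 199 200 199 197 201 202 201 201 199 201 200 201 198 191]
208 [201 199 201 200 200 202 200 201 199 200 201 203 187 149 204 201]
214 [203 200
[... 1940 characters left out ...]
2 119 107  92  96 103 107 113 121
 121 125 125 123 124 123 123 126]
210 [209 208 206 206 208 207 205 195 169 138 122 112  99  92  99 103 111 120
 122 123 123 125 124 126 123 123]
211 [208 208 210 209 209 210 208 199 180 145 126 120 107  95  92 101 107 115
 121 125 126 122 122 124 123 124]
212 [209 209 209 208 208 209 208 204 189 160 134 122 112  97  91  99 106 113
 118 123 122 123 124 125 123 126]
213 [203 208 207 209 206 208 208 205 198 170 139 125 119 107  93  95 101 110
 117 124 124 125 127 127 136 146]
-0.356 [278.3 185.3] [278.7 184.4] [235.5 202.5] [235.2 195.8]
-0.361 [280.  185.3] [280.4 184.3] [233.8 203. ] [233.5 196.3]
-0.366 [281.6 185.2] [282.1 184.2] [232.1 203.6] [231.8 196.9]
```

Run:
```python
from h import *
t=r.get_image("top"); s=r.get_image("scene")
for yy in(-.3503,-.3553):
  for x in(.03,.015,-.03,-.06,-.09):
    W=C+x*X+yy*Y; print(yy,x,proj(t,[*W,.112]).round(2),proj(s,[*W,.112]).round(2))
# scene nose edge: corner visible approx px (236.6,202.5); mid edge (231,194)
gs=cv2.cvtColor(s["pixels"],cv2.COLOR_RGB2GRAY).astype(float)
for y in(180,184,188,192,196,199): 
    a=gs[y,215:245]; i=np.argmax(np.diff(a)); j=i+np.argmax(a[i:]>145); u=215+j-1+(145-a[j-1])/(a[j]-a[j-1]); P=onz(s,(u,y),.112); d=P[:2]-C; print(y,round(u,2),(d@X).round(4),(d@Y).round(4))
```

```text
-0.3503 0.03 [276.41 190.94] [235.66 202.37]
-0.3503 0.015 [276.63 195.86] [233.82 198.66]
-0.3503 -0.03 [277.3  210.69] [228.48 187.91]
-0.3503 -0.06 [277.74 220.62] [225.06 181.03]
-0.3503 -0.09 [278.19 230.6 ] [221.76 174.37]
-0.3553 0.03 [278.05 190.87] [234.   202.86]
-0.3553 0.015 [278.28 195.79] [232.17 199.15]
-0.3553 -0.03 [278.95 210.62] [226.87 188.38]
-0.3553 -0.06 [279.4  220.56] [223.48 181.48]
-0.3553 -0.09 [279.86 230.53] [220.19 174.81]
180 225.5 -0.0635 -0.3477
184 226.08 -0.0474 -0.3515
188 228.22 -0.03 -0.3511
192 230.29 -0.0129 -0.3509
196 232.28 0.0038 -0.3509
199 233.52 0.0159 -0.3515
```

Call:
arm_command(
  deltas=[0,0,0,0,-0.06,0,-1,0,0,0,0,-0.08,0,-1,0,0,0,0,-0.07,0,-1,0,0,0,0,-0.05,0,-1,0,0,0,0,-0.01,0,-1,0,0,0,0,0,0,-1,0,0,0,0,0,0,-1,0,0,0,0,0,0,-1],
)

```text
time: 14.02
position: [0.4661, 0.1496, 0.1301]
eef_rot: [0.004, -0.034, 0.999, 0.005]
ft_force: [0.1, 11.8, 20.3]
width: 0.0127
gripper_force: 90.8
```

Run:
```python
from h import *
st()
t=save("top","fin_t.png",(245,165,305,240),8)
s=save("scene","fin_s.png",(190,130,340,240),4)
gs=cv2.cvtColor(s["pixels"],cv2.COLOR_RGB2GRAY).astype(float)
for y in(176,180,184,188,192,196,198): 
    a=gs[y,212:245]; i=np.argmax(np.diff(a)); j=i+np.argmax(a[i:]>145); u=212+j-1+(145-a[j-1])/(a[j]-a[j-1]); P=onz(s,(u,y),.112); d=P[:2]-C; print(y,round(u,2),(d@X).round(4),(d@Y).round(4))
a=cv2.imread("pics/fin_t.png"); b=cv2.imread("pics/fin_s.png"); h=max(a.shape[0],440)
b=cv2.resize(b,(320,235)); o=np.zeros((600,800,3),np.uint8); o[:600,:480]=a; o[:235,480:]=b; cv2.imwrite("pics/fin.png",o)
```

```text
t 14.02 pos [0.4661 0.1496 0.1301] q [ 0.31  0.26 -0.42  0.88  0.01  0.24] w 0.0127 f [ 0.1 11.8 20.3]
shift units [ 0.001 -0.001  0.003] ya 93.96 turn z 0.01 tilt 0.79
stand xy -0.02995024423160931 -0.060650679949464784
176 211.8 -0.0945 -0.3804
180 209.33 -0.0813 -0.3924
184 222.03 -0.0519 -0.3626
188 224.33 -0.0342 -0.3617
192 226.29 -0.0172 -0.3616
196 228.32 -0.0004 -0.3614
198 229.26 0.0078 -0.3615
```

View pics/fin.png

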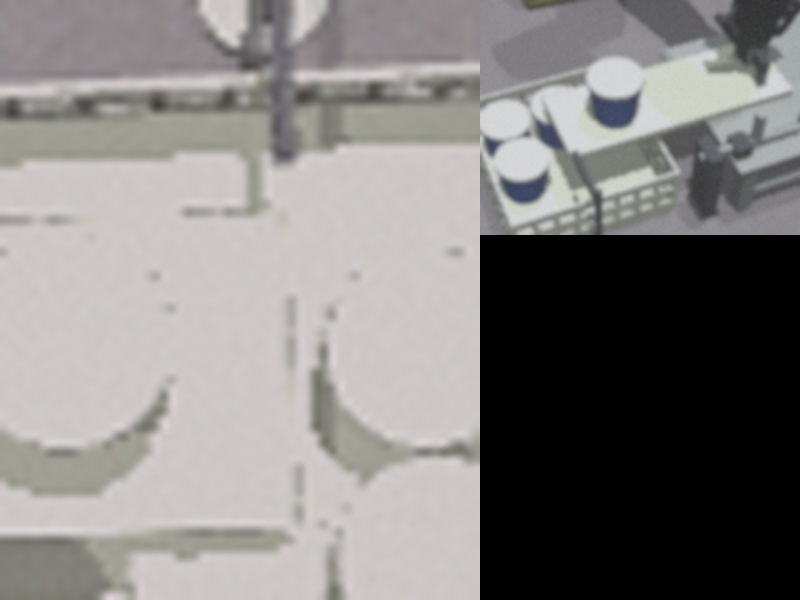

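The nose edge line (288,300)→(297,500) extends to about x=283 at the pointer tip. The tip, corrected for its height, is at about 282.5, so they are level within about 1 mm. The cup is upright, the board flat and squarely held down, and the bolt home.

```bash
python3 -c "from cell import r;print(r.sign_off())"
```

```text
the job is handed in; nothing more can be done
None
```

The job is handed in at about 14 s: the bolt is fully home, and the board is slid out squarely with its nose level with the pointer to about 1 mm, the cup upright on it, and the gripper still holding it down level by the bar.

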